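# Open the drop-front organiser onto its slide-out supports

## Robot

A 6-joint arm with a two-finger parallel gripper is mounted at the origin on the work surface. World frame = base frame: x ahead of the robot, y to its left, z up, the work surface at z = 0. Lengths are in m, angles in degrees, forces in N, time in s.
With the tool pointing down it reaches from about 0.3 to 0.75 m from the base axis. Payload 8.5 kg.
Tool frame: the origin (TCP) lies midway between the tips of the shut fingers; the grasp point (between the pads) lies env.tcp_to_grasp behind it (env.tcp_to_grasp is the distance from the TCP to the grasp point, in m); z points along the fingers, y is the direction in which the jaws open and shut (so a half turn about z gives the same grasp; the last joint's range is limited). The gripper opens to 85 mm and grips with 20 to 120 N. Pads are 22 mm wide; open, the fingers measure 114 mm over their backs; the gripper's body (76 mm by 85 mm) begins 54 mm behind the grasp point. The pads swing forward as they close: fully open they stand 13 mm farther back than shut.
Start: joints at [-78.283, 21.807, 74.336, -0, 83.858, -12.336], TCP at [0.224, -0.502, 0.231] pointing down, gripper open.
Joint ranges: [-178.18, 178.18], [-50.72, 133.34], [12.68, 142.11], [-81.47, 261.47], [9.98, 163.14], [-165.26, 165.26]. Speed limits (degrees/s): [136.94, 136.94, 180, 180, 180, 180].

## Interface

Orientations are given as a 3x3 rotation matrix whose columns are the frame's x, y, z axes.
In Python, from rig import readout, imaging, job, env gives the robot as it stands.
- The arm moves only by the tool move_arm, never from a script. Its argument "motion" is a list of rows, each a list of 3 entries, a list of its own where there are three numbers: the shift along the tool's x, y, z normalised to -1 to 1, where 1 is 0.02 m, then the turn, a rotation vector about the tool's x, y, z normalised to -1 to 1, where 1 is 120 degrees, then the gripper command: -1 is shut, 1 is fully open, values between are in proportion. In form: [[[tx, ty, tz], [rx, ry, rz], claw], ...]. A call has 1 to 12 rows; each row shifts and turns the pose as measured when the row begins, along the tool's axes as they then stand; what a row does not reach is not made up. A row lasts 1/12 s, in which the tool goes at most 41.7 mm and 7.16 degrees, less where a joint would pass 70% of its speed; a pose out of reach is approached as far as the arm can. A call with a number of a shift or a turn outside -1 to 1 is refused whole. A call with a gripper value outside its range is refused whole. The fingers move at their own pace and stop on an object; "squeeze" is the grip in N (left out, the last holds). Time passes only in rows, so rows that do not move let the fingers close. It gives the time, the measured TCP pose, the force and the opening at its end, in the units of the state.
- readout.observe(): the state, without advancing time (a new reading comes with each control period).
- imaging.get_image(name): name is "side" or "top" or "wrist"; returns a dict with "img" (420x560x3 uint8, blue, green, red), "fov_y" (degrees; the focal length in pixels is half the picture's height over the tangent of half this angle, whatever the lens; pixels are square), "cx", "cy" (the principal point, pixels), "eye" and "orientation" of the camera in the world. Camera axes: x right, y up, looking along -z (the intrinsics and any distortion apply to the point x, -y, -z); pixel columns grow to the right and rows downward; lengths in m; the calibration is good to about 2 mm. The wrist camera is an equidistant fisheye: a pixel r from the principal point sees the ray r / f radians off the axis. A picture is of the moment at which its call begins. There is no depth.
- job.close_job(): hands the job in, once; it reports no verdict.
The state is a dict: "time_s": time; "q": joint angles; "qvel": joint speeds; "joint_efforts": joint torques, N m; "position": TCP position; "tool_rot": TCP orientation; "ft_force": force on the tool from outside, world axes, zero at the start; "wrist_torque": the same for the moment, N m; "grip_width": finger opening in m.
Only numpy, scipy, OpenCV 4.12 (cv2) and the standard library are available. Lean on these libraries where they do the work, as an engineer would, in place of code of your own. Each camera call takes 0.05 s, during which the arm holds its last target.

## Task

Open the drop-front organiser so I can use its flap as a ledge and get at the cartridges inside: first pull both slide-out supports all the way out by their red pulls, then take the flap by its steel bar and lower it gently, without letting it drop, until it lies on both supports. Let go of everything, and leave all the other things where they are.

Things in the scene. Friction and masses are not known exactly. Their poses are not given: they have to be found in the camera images.
- bureau: drop-front organiser fixed to the shelf, pale wood, 300 mm wide, 210 mm deep behind its hinge line; top board 189 mm high, from 70 mm behind the hinge line. Origin: on the shelf (z = 0) under the middle of the hinge line. Its x points into the organiser (-x: the way the supports pull out and the flap comes down), y to the left as the robot sees it, z up. It faces the robot within 0.25 rad.
- flap_hinge (a point): middle of the flap's hinge line, 85 mm above the shelf; the hinge axis is the organiser's y axis. Same orientation as the organiser.
- flap (a joint): angle of the dark flap (300 mm wide, 14 mm thick, free edge 120 mm from the hinge), rad. 0 = closed: leaning back 25 degrees from upright, held so by its weight. Grows as it comes forward and down: 0.44 upright, 2.01 level on the supports' tops. Without supports it drops on to 2.3, below level. Hinge free, slightly damped: past upright the flap (about 0.45 kg) falls unless held.
- flap_bar (a point): centre of the steel grab bar on the flap's free edge: round, 12 mm diameter, 132 mm long, parallel to the hinge, on two arms 62 mm either side. It is 160 mm from the hinge along the flap and 7 mm to its inner (when lowered: upper) side; 34 mm clear slot between bar and flap edge. 227 mm high closed, 92 mm lowered. It can turn in the grip, so a gripper pointing down can hold it all the way.
- support_left (a joint): how far the left (+y) slide-out support is out, m: 0 = in, 0.09 = fully out at its stop. Slides along the organiser's -x with about 2 N friction and stays where left. Aluminium bar 18 mm wide, 20 mm tall, top level with the hinge (85 mm above the shelf), 110 mm left of the middle; its front end is 10 mm before the hinge line when in.
- pull_left (a point): grip point in the red pull on the front of the left support: an upright block 14 mm wide (organiser's y), 24 mm long (x), from 45 to 81 mm above the shelf. This point is on its centre line, 65 mm above the shelf, 56 mm before the hinge line when the support is in. Can be pinched from above across its 14 mm width. Axes as the organiser's.
- support_right (a joint): how far the right (-y) slide-out support is out, m: 0 = in, 0.09 = fully out at its stop. Slides along the organiser's -x with about 2 N friction and stays where left. Aluminium bar 18 mm wide, 20 mm tall, top level with the hinge (85 mm above the shelf), 110 mm right of the middle; its front end is 10 mm before the hinge line when in.
- pull_right (a point): grip point in the red pull on the front of the right support: an upright block 14 mm wide (organiser's y), 24 mm long (x), from 45 to 81 mm above the shelf. This point is on its centre line, 65 mm above the shelf, 56 mm before the hinge line when the support is in. Can be pinched from above across its 14 mm width. Axes as the organiser's.
- tackle_box: open, empty clear plastic tackle-style box, 140 x 200 x 50 mm with its lid standing up to 180 mm high; origin: centre of its underside. Bystander.
- controller: yellow handheld control box with two round black thumb knobs, 66 x 120 x 34 mm; origin: centre of its underside. Bystander.
- cartridge_a: orange flat cartridge, 58 x 64 x 14 mm, lying inside the organiser behind the flap, on its floor 89 mm above the shelf; origin: centre of its underside. Bystander.
- cartridge_b: second orange cartridge, the same size, also inside the organiser; origin: centre of its underside. Bystander.
- key_ring: steel key ring, 34 mm across, 5 mm thick, lying on the organiser's top board; origin: centre of its underside. Bystander.
- coaster: round wooden coaster, 90 mm across, 8 mm thick, lying on the shelf in front of the organiser between the two supports, where the lowered flap will pass well above it; origin: centre of its underside. Bystander.
- mug: blue mug, 80 mm across, 90 mm high, handle on its +y side; origin: centre of its underside. Bystander.

How it is judged:
By the outcome, as a careful person would: the job done as asked, in the order asked, and still so for the second after the job is handed in, with the robot touching nothing.
It also fails if it takes over 64 s, if anything falls off the work surface, if the arm or the gripper's body presses on something with over 40 N, if the wrist force passes 120 N, or if a joint passes its speed limit or range.

## Working session

There is one attempt and no reset: what is moved stays moved. The work goes in short steps, Python scripts to look and compute and a tool call to move; the robot and the scene stay as the last step left them, time stands still between calls to the robot, and variables do not carry over. Pictures are saved under pics/ and viewed, and the job is handed in when it is done.

Besides the shell and the picture viewer there is one more tool, called after "Emit:" in YAML: its name, and indented under it one key for each argument. move_arm: Moves the arm, as the interface text tells. Its arguments: {"type":"object","properties":{"motion":{"type":"array","items":{"type":"array"}},"squeeze":{"type":"number"}},"required":["motion"]}

```bash
ls; mkdir -p pics; python3 - <<'E'
from rig import readout, imaging, job, env
import cv2
s=readout.observe(); print(s['time_s'],s['position'],s['tool_rot'],s['grip_width'],env.tcp_to_grasp)
for n in('side','top'):
    d=imaging.get_image(n); cv2.imwrite(f'pics/{n}0.png',d['img']); print(n,d['fov_y'],d['cx'],d['cy'],d['eye'],d['orientation'],[k for k in d])
E
```

```text
pics
0.0 [ 0.22408132 -0.50193831  0.23068696] [[ 9.13172519e-01  4.07573128e-01 -3.09597882e-04]
 [ 4.07573100e-01 -9.13171287e-01  1.53923975e-03]
 [ 3.44636865e-04 -1.53177521e-03 -9.99998767e-01]] 0.08536863698453591 0.0187
side 51.61194825338444 284.4892388703348 203.51714722887212 [0.56001742 0.94493582 0.78721943] [[-0.9987064   0.03810825 -0.03366428]
 [-0.04925347 -0.56051409  0.82667893]
 [ 0.01263399  0.82726762  0.56166597]] ['img', 'fov_y', 'cx', 'cy', 'eye', 'orientation']
top 46.243141500078174 279.34317179962363 209.89558991736817 [0.51860602 0.02062773 1.48989788] [[-0.00383315  0.99793945 -0.06404814]
 [-0.99995113 -0.00324146  0.0093396 ]
 [ 0.00911275  0.06408081  0.99790311]] ['img', 'fov_y', 'cx', 'cy', 'eye', 'orientation']
```

View pics/side0.png

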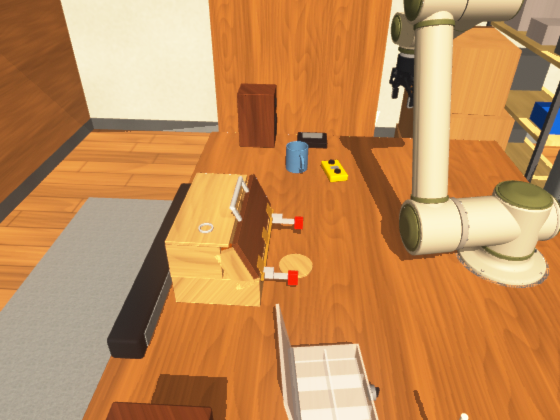

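View pics/top0.png

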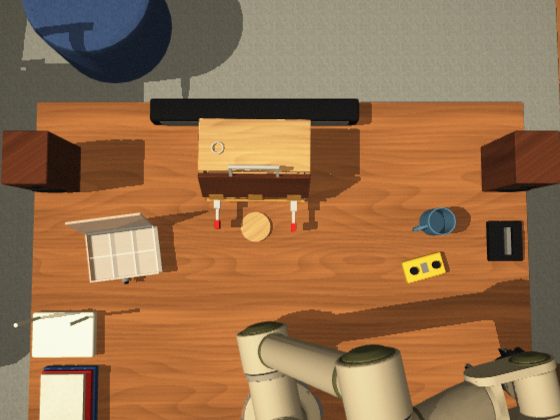

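The top view shows the red pulls near (217,225) and (293,227) and the grab bar near (228–279,168). Next I'll measure them by colour.

```bash
cat > h.py <<'E'
import numpy as np, cv2
from rig import readout, imaging, job, env
def ray(d,u,v):
    f=d['img'].shape[0]/2/np.tan(np.radians(d['fov_y'])/2)
    x,y=(u-d['cx'])/f,(v-d['cy'])/f
    return np.array(d['eye']),np.array(d['orientation'])@np.array([x,-y,-1.])
def onz(d,u,v,z):
    e,r=ray(d,u,v); return e+r*(z-e[2])/r[2]
def proj(d,p):
    c=np.array(d['orientation']).T@(np.array(p)-d['eye']); f=d['img'].shape[0]/2/np.tan(np.radians(d['fov_y'])/2)
    return d['cx']+f*c[0]/-c[2], d['cy']-f*c[1]/-c[2]
def tri(d1,p1,d2,p2):
    e1,r1=ray(d1,*p1); e2,r2=ray(d2,*p2); r1/=np.linalg.norm(r1); r2/=np.linalg.norm(r2)
    A=np.stack([r1,-r2],1); t=np.linalg.lstsq(A,e2-e1,rcond=None)[0]
    a,b=e1+t[0]*r1,e2+t[1]*r2; return (a+b)/2,np.linalg.norm(a-b)
def red(d,box=None):
    hsv=cv2.cvtColor(d['img'],cv2.COLOR_BGR2HSV)
    m=(((hsv[...,0]<4)|(hsv[...,0]>174))&(hsv[...,1]>200)&(hsv[...,2]>110)).astype(np.uint8)
    n,l,st,c=cv2.connectedComponentsWithStats(m)
    return [(st[i].tolist(),c[i].round(2).tolist()) for i in range(1,n) if st[i][4]>15]
E
python3 - <<'E'
from h import *
T=imaging.get_image('top');S=imaging.get_image('side')
print(red(T));print(red(S))
c=T['img'][110:240,185:325]; cv2.imwrite('pics/t1.png',cv2.resize(c,None,fx=5,fy=4.6,interpolation=cv2.INTER_CUBIC))
c=S['img'][160:310,160:320]; cv2.imwrite('pics/s1.png',cv2.resize(c,None,fx=4,fy=4,interpolation=cv2.INTER_CUBIC))
E
```

```text
[([215, 221, 4, 8, 30], [216.5, 224.27]), ([291, 224, 5, 7, 35], [293.0, 227.0]), ([42, 371, 49, 49, 311], [80.91, 388.57])]
[]
```

View pics/t1.png

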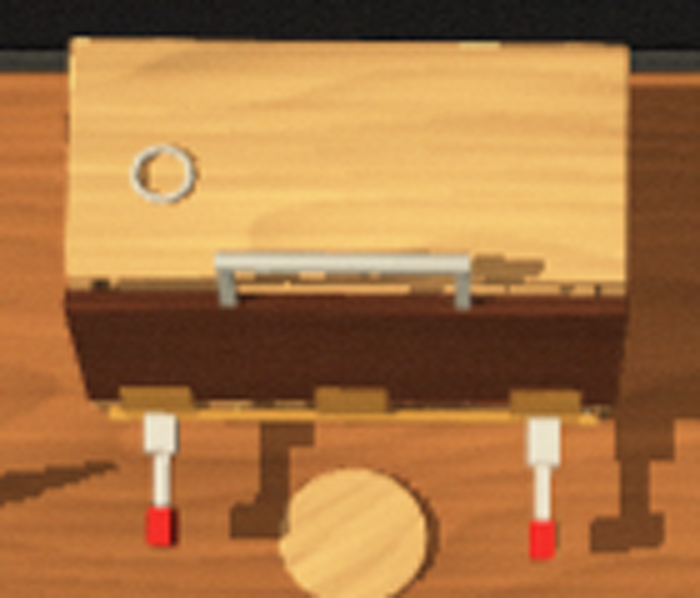

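View pics/s1.png

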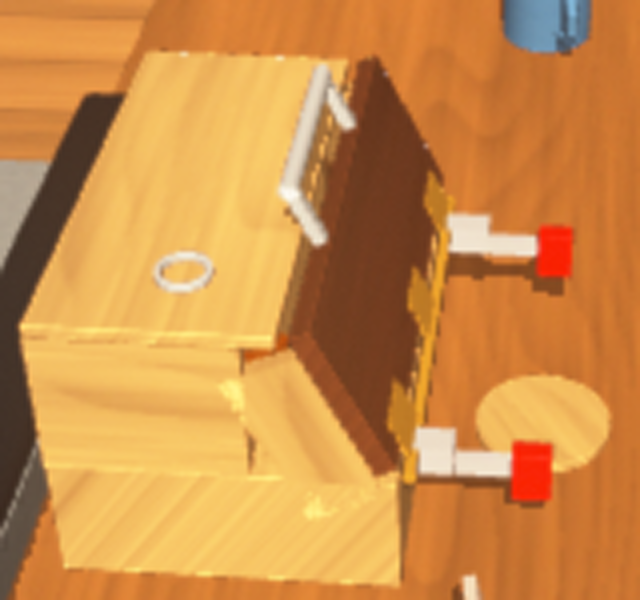

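The crops show both supports in, their red pulls at the ends of thin rods, and the bar standing clear above the flap edge. In the top crop the bar runs from (217,262) to (470,264).

```bash
python3 - <<'E'
from h import *
T=imaging.get_image('top');S=imaging.get_image('side')
def rm(d,x0,y0,x1,y1):
    b,g,r=[d['img'][y0:y1,x0:x1,i].astype(float) for i in range(3)]
    w=np.clip((r-np.maximum(g,b)*1.0-80)/100,0,1)*((g<70)&(b<70))
    ys,xs=np.nonzero(w>0.5); return (xs.mean()+x0,ys.mean()+y0,len(xs),xs.min()+x0,xs.max()+x0,ys.min()+y0,ys.max()+y0)
aL=rm(T,208,215,226,236);aR=rm(T,284,215,302,240)
bL=rm(S,283,265,300,290);bR=rm(S,288,212,306,232)
print(aL,aR,bL,bR)
pl=onz(T,aL[0],aL[1],.081);pr=onz(T,aR[0],aR[1],.081)
print(pl,pr,np.linalg.norm(pl-pr),'yaw',np.degrees(np.arctan2(-(pl-pr)[0],(pl-pr)[1])))
print(tri(T,aL[:2],S,bL[:2]),tri(T,aR[:2],S,bR[:2]))
cr=lambda u,v:(185+u/5-.4,110+v/4.6-.4)
B=[onz(T,*cr(u,v),.23) for u,v in((217,262),(470,264))]
print(B,np.linalg.norm(B[0]-B[1]),(B[0]+B[1])/2)
sc=lambda u,v:(160+u/4-.4,160+v/4-.4)
print(tri(T,cr(217,262),S,sc(291,189)),tri(T,cr(470,264),S,sc(323,68)))
for p in [(72,38),(628,45),(66,280),(626,287)]: print(onz(T,*cr(*p),.189))
for p in [(90,400),(618,406),]: print(onz(T,*cr(*p),.085))
print(onz(T,*cr(352,536),.008))
E
```

```text
(np.float64(216.05128205128204), np.float64(224.4102564102564), 39, np.int64(214), np.int64(218), np.int64(221), np.int64(228)) (np.float64(293.05555555555554), np.float64(226.88888888888889), 36, np.int64(291), np.int64(295), np.int64(223), np.int64(230)) (np.float64(292.4318181818182), np.float64(277.6439393939394), 132, np.int64(288), np.int64(297), np.int64(271), np.int64(284)) (np.float64(298.2772277227723), np.float64(222.67326732673268), 101, np.int64(294), np.int64(302), np.int64(217), np.int64(228))
[0.56799701 0.18874057 0.081     ] [ 0.56011916 -0.03165921  0.081     ] 0.22054052152405257 yaw -2.0470780506654878
(array([0.56890019, 0.19085083, 0.06327833]), np.float64(0.0005636004619175505)) (array([ 0.56054335, -0.03242871,  0.06014604]), np.float64(0.0003804580597474289))
[array([0.7119093 , 0.14083573, 0.23      ]), array([0.71046012, 0.01032918, 0.23      ])] 0.13051459834906856 [0.71118471 0.07558245 0.23      ]
(array([0.7116738 , 0.14109504, 0.22657372]), np.float64(0.0015089995585444123)) (array([0.71037141, 0.01030183, 0.22883773]), np.float64(0.0005265968533893706))
[0.84984836 0.22273598 0.189     ]
[ 0.84525452 -0.07529908  0.189     ]
[0.70790483 0.22498396 0.189     ]
[ 0.70307107 -0.07311522  0.189     ]
[0.64776358 0.22708735 0.085     ]
[ 0.64310031 -0.07543381  0.085     ]
[0.56498863 0.08026179 0.008     ]
```

Emit:
move_arm:
  motion:
    - [[0,0,0],[0,0,0.055],1]
    - [[0,0,0],[0,0,0.055],1]
    - [[0,0,0],[0,0,0.055],1]
    - [[0,0,0],[0,0,0.04],1]
    - [[0,0,0],[0,0,0],1]

```text
time_s: 0.72
position: [0.2241, -0.5019, 0.2307]
tool_rot: [[1.0, -0.029, -0.0], [-0.029, -1.0, 0.002], [-0.0, -0.002, -1.0]]
ft_force: [0.5, 0.4, -0.1]
grip_width: 0.0854
```

```bash
python3 - <<'E'
from h import *
s=readout.observe();print(s['time_s'],s['position'],s['tool_rot'].round(4) if hasattr(s['tool_rot'],'round') else s['tool_rot'],s['q'])
E
```

```text
0.7167 [ 0.22409126 -0.50192286  0.23067929] [[ 9.996e-01 -2.910e-02 -3.000e-04]
 [-2.910e-02 -9.996e-01  1.500e-03]
 [-3.000e-04 -1.500e-03 -1.000e+00]] [-7.82840927e+01  2.18410416e+01  7.43901911e+01  5.85404776e-04
  8.38570395e+01  1.33841294e+01]
```

Emit:
move_arm:
  motion:
    - [[0.6,-1,0],[0,0,-0.006],1]
    - [[0.6,-1,0],[0,0,0],1]
    - [[0.6,-1,0],[0,0,0],1]
    - [[0.6,-1,0],[0,0,0],1]
    - [[0.6,-1,0],[0,0,0],1]
    - [[0.6,-1,0],[0,0,0],1]
    - [[0.6,-1,0],[0,0,0],1]
    - [[0.6,-1,0],[0,0,0],1]
    - [[0.6,-1,0],[0,0,0],1]
    - [[0.6,-1,0],[0,0,0],1]
    - [[0.6,-1,0],[0,0,0],1]
    - [[0.6,-1,0],[0,0,0],1]

```text
time_s: 1.72
position: [0.372, -0.2548, 0.2299]
tool_rot: [[1.0, 0.014, -0.0], [0.014, -1.0, 0.001], [-0.0, -0.001, -1.0]]
ft_force: [0.3, -0.1, 0.9]
grip_width: 0.0851
```

Emit:
move_arm:
  motion:
    - [[0.6,-1,0],[0,0,0],1]
    - [[0.6,-1,0],[0,0,0],1]
    - [[0.6,-1,0],[0,0,0],1]
    - [[0.6,-1,0],[0,0,0],1]
    - [[0.6,-1,0],[0,0,0],1]
    - [[0.6,-1,0],[0,0,0],1]
    - [[0.6,-1,0],[0,0,0],1]
    - [[0.6,-1,0],[0,0,0],1]
    - [[0.6,-1,0],[0,0,0],1]
    - [[0.6,-1,0],[0,0,0],1]
    - [[0,0,0],[0,0,0],1]

```text
time_s: 2.63
position: [0.4918, -0.0372, 0.2308]
tool_rot: [[0.999, 0.052, 0.002], [0.052, -0.999, 0.001], [0.002, -0.001, -1.0]]
ft_force: [1.0, 0.1, 0.2]
grip_width: 0.0853
```

Emit:
move_arm:
  motion:
    - [[0.7,-0.1,0.6],[0,0,0.032],1]
    - [[0.7,0,0.9],[0,0,0],1]
    - [[0.7,0,0.9],[0,0,0],1]
    - [[0.7,0,0.9],[0,0,0],1]
    - [[0.6,0,0.9],[0,0,0],1]
    - [[0,0,0.9],[0,0,0],1]
    - [[0,0,0.5],[0,0,0],1]
    - [[0,0,0],[0,0,0],1]

```text
time_s: 3.3
position: [0.5638, -0.0354, 0.1152]
tool_rot: [[1.0, 0.006, 0.005], [0.006, -1.0, -0.001], [0.005, 0.001, -1.0]]
ft_force: [-0.8, -0.1, 0.0]
grip_width: 0.0855
```

```bash
python3 - <<'E'
from h import *
s=readout.observe();print(s['position'],np.round(s['tool_rot'],4))
for n in('wrist','side'):
    d=imaging.get_image(n); 
    cv2.imwrite(f'pics/{n}2.png',d['img'])
E
```

```text
[ 0.5637566  -0.0353529   0.11516759] [[ 1.      0.0064  0.0053]
 [ 0.0064 -1.     -0.0014]
 [ 0.0053  0.0015 -1.    ]]
```

View pics/wrist2.png

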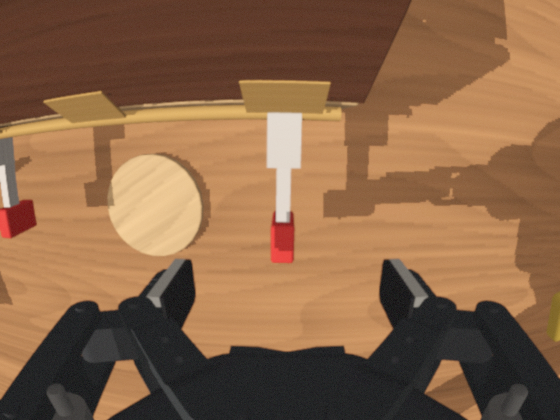

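View pics/side2.png

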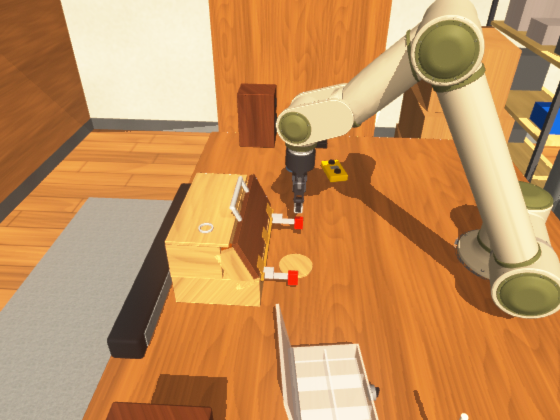

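The wrist view has the right pull at (282,238), midway between the jaws, and the side view shows the gripper just above it. I'll cross-check its position with the fisheye.

```bash
cat >> h.py <<'E'
def wray(d,u,v):
    f=d['img'].shape[0]/2/np.tan(np.radians(d['fov_y'])/2)
    x,y=u-d['cx'],v-d['cy']; r=np.hypot(x,y); th=r/f
    k=np.sin(th)/r if r>0 else 0
    return np.array(d['eye']),np.array(d['orientation'])@np.array([x*k,-y*k,-np.cos(th)])
def wonz(d,u,v,z):
    e,r=wray(d,u,v); return e+r*(z-e[2])/r[2]
E
python3 - <<'E'
from h import *
d=imaging.get_image('wrist');print(d['fov_y'],d['eye'])
print('pull top back/front', wonz(d,282,214,.081),wonz(d,282,250,.081))
print('support front', wonz(d,284,167,.085), 'hinge rod', wonz(d,284,112,.085),wonz(d,20,131,.085),wonz(d,340,114,.085))
E
```

```text
65.70646984690485 [ 0.63069753 -0.03349989  0.26034905]
pull top back/front [ 0.58009769 -0.03150267  0.081     ] [ 0.55787782 -0.0315433   0.081     ]
support front [ 0.60769765 -0.03255097  0.085     ] hinge rod [ 0.63748817 -0.03239231  0.085     ] [0.6388747  0.14993128 0.085     ] [ 0.63705882 -0.06242731  0.085     ]
```

Emit:
move_arm:
  motion:
    - [[0,-0.15,0.8],[0,0,0.01],1]
    - [[0,0,0.9],[0,0,0],1]
    - [[0,0,0.9],[0,0,0],1]
    - [[0,0,0.6],[0,0,0],1]
    - [[0,0,0.3],[0,0,0],1]
    - [[0,0,0],[0,0,0],1]

```text
time_s: 3.95
position: [0.5692, -0.0343, 0.0538]
tool_rot: [[1.0, -0.013, 0.025], [-0.013, -1.0, -0.007], [0.025, 0.007, -1.0]]
ft_force: [0.1, 0.3, 0.3]
grip_width: 0.0855
```

Emit:
move_arm:
  motion:
    - [[-0.2,-0.1,0.35],[0.003,-0.012,0],1]
    - [[0,0,0],[0,0,0],1]
    - [[0,0,0],[0,0,0],-1]
    - [[0,0,0],[0,0,0],-1]
    - [[0,0,0],[0,0,0],-1]
    - [[0,0,0],[0,0,0],-1]
    - [[0,0,0],[0,0,0],-1]
    - [[0,0,0],[0,0,0],-1]
  squeeze: 40

```text
time_s: 4.62
position: [0.5671, -0.0327, 0.0509]
tool_rot: [[1.0, -0.012, 0.005], [-0.012, -1.0, -0.002], [0.005, 0.002, -1.0]]
ft_force: [-1.8, 2.9, 6.1]
grip_width: 0.0129
```

Emit:
move_arm:
  motion:
    - [[-0.3,0,0],[0,0,0],-1]
    - [[-0.3,0,0],[0,0,0],-1]
    - [[-0.3,0,0],[0,0,0],-1]
    - [[-0.3,0,0],[0,0,0],-1]
    - [[-0.3,0,0],[0,0,0],-1]
    - [[-0.3,0,0],[0,0,0],-1]
    - [[-0.3,0,0],[0,0,0],-1]
    - [[-0.3,0,0],[0,0,0],-1]

```text
time_s: 5.28
position: [0.5157, -0.032, 0.0509]
tool_rot: [[1.0, -0.012, 0.008], [-0.012, -1.0, -0.002], [0.008, 0.002, -1.0]]
ft_force: [2.5, 0.1, -0.7]
grip_width: 0.0134
```

Emit:
move_arm:
  motion:
    - [[-0.25,0,0],[0,0,0],-1]
    - [[-0.2,0,0],[0,0,0],-1]
    - [[-0.2,0,0],[0,0,0],-1]
    - [[-0.2,0,0],[0,0,0],-1]
    - [[-0.2,0,0],[0,0,0],-1]

```text
time_s: 5.7
position: [0.4967, -0.0319, 0.0514]
tool_rot: [[1.0, -0.014, 0.021], [-0.014, -1.0, -0.002], [0.021, 0.002, -1.0]]
ft_force: [31.4, 8.6, -19.9]
grip_width: 0.0135
```

Force jumped to 31 N after 70 mm of travel, which is what I predicted, so the right support is at its stop. Releasing.

Emit:
move_arm:
  motion:
    - [[0.05,0,0],[0,-0.01,0],-1]
    - [[0,0,0],[0,0,0],1]
    - [[0,0,0],[0,0,0],1]
    - [[0,0,0],[0,0,0],1]
    - [[0,0,0],[0,0,0],1]
    - [[0,0,0],[0,0,0],1]
    - [[0,0,0],[0,0,0],1]

```text
time_s: 6.28
position: [0.4958, -0.0318, 0.0508]
tool_rot: [[1.0, -0.014, -0.002], [-0.014, -1.0, -0.002], [-0.002, 0.002, -1.0]]
ft_force: [0.5, -1.2, -0.5]
grip_width: 0.0837
```

Emit:
move_arm:
  motion:
    - [[0,0,-0.8],[0,0,0],1]
    - [[0,0,-1],[0,0,0],1]
    - [[0,0,-1],[0,0,0],1]
    - [[0,0,-0.9],[0,0,0],1]
    - [[0,0,0],[0,0,0],1]

```text
time_s: 6.7
position: [0.4945, -0.0315, 0.1269]
tool_rot: [[1.0, -0.014, -0.007], [-0.014, -1.0, -0.001], [-0.007, 0.001, -1.0]]
ft_force: [-0.1, -0.0, -0.3]
grip_width: 0.0859
```

Emit:
move_arm:
  motion:
    - [[0.3,-1,0],[0,0,0],1]
    - [[0.3,-1,0],[0,0,0],1]
    - [[0.3,-1,0],[0,0,0],1]
    - [[0.3,-1,0],[0,0,0],1]
    - [[0.3,-1,0],[0,0,0],1]
    - [[0.3,-1,0],[0,0,0],1]
    - [[0.3,-1,0],[0,0,0],1]
    - [[0.3,-1,0],[0,0,0],1]
    - [[0.3,-1,0],[0,0,0],1]
    - [[0.3,-1,0],[0,0,0],1]
    - [[0.3,-0.8,0],[0,0,0],1]
    - [[0,0,0],[0,0,0],1]

```text
time_s: 7.7
position: [0.5634, 0.1924, 0.1187]
tool_rot: [[1.0, -0.018, -0.014], [-0.018, -1.0, -0.002], [-0.014, 0.002, -1.0]]
ft_force: [-0.5, -0.3, -0.0]
grip_width: 0.0856
```

```bash
python3 - <<'E'
from h import *
for n in('wrist','top'):
    d=imaging.get_image(n); 
    cv2.imwrite(f'pics/{n}3.png',d['img'])
E
```

```text
(no output)
```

View pics/wrist3.png

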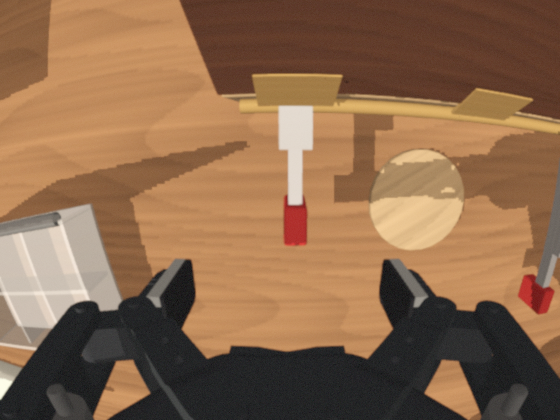

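View pics/top3.png

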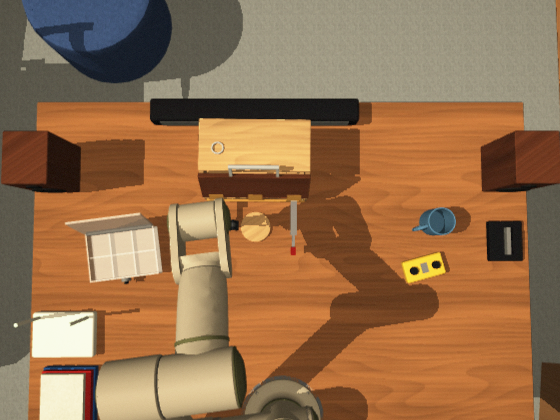

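The right support is fully out, with its pull at (293,250) in the top view. In the wrist view the left pull is at (295,210–245), slightly right of the jaw centre.

```bash
python3 - <<'E'
from h import *
d=imaging.get_image('wrist')
print(wonz(d,295,199,.081),wonz(d,295,231,.081),wonz(d,296,150,.085))
E
```

```text
[0.58600845 0.18612796 0.081     ] [0.56664311 0.18633158 0.081     ] [0.6143408  0.18534561 0.085     ]
```

Emit:
move_arm:
  motion:
    - [[0.35,0.22,0.7],[0,0.006,0],1]
    - [[0,0,0.9],[0,0,0],1]
    - [[0,0,0.9],[0,0,0],1]
    - [[0,0,0.7],[0,0,0],1]
    - [[0,0,0.3],[0,0,0],1]
    - [[0,0,0],[0,0,0],1]

```text
time_s: 8.35
position: [0.5688, 0.1778, 0.0473]
tool_rot: [[1.0, -0.026, -0.0], [-0.026, -1.0, -0.004], [-0.0, 0.004, -1.0]]
ft_force: [-0.6, 0.2, -0.5]
grip_width: 0.0855
```

Emit:
move_arm:
  motion:
    - [[0.1,-0.48,0],[0,0,-0.004],1]
    - [[0,0,0],[0,0,0],1]

```text
time_s: 8.52
position: [0.5715, 0.1867, 0.0482]
tool_rot: [[1.0, -0.019, -0.0], [-0.019, -1.0, -0.004], [0.0, 0.004, -1.0]]
ft_force: [-0.4, -0.2, -0.0]
grip_width: 0.0851
```

Emit:
move_arm:
  motion:
    - [[0,0,0],[0,0,0],-1]
    - [[0,0,0],[0,0,0],-1]
    - [[0,0,0],[0,0,0],-1]
    - [[0,0,0],[0,0,0],-1]
    - [[0,0,0],[0,0,0],-1]
    - [[0,0,0],[0,0,0],-1]
    - [[0,0,0],[0,0,0],-1]

```text
time_s: 9.1
position: [0.5728, 0.1873, 0.0515]
tool_rot: [[1.0, -0.018, 0.006], [-0.018, -1.0, -0.004], [0.006, 0.004, -1.0]]
ft_force: [0.9, -1.0, -0.7]
grip_width: 0.0134
```

Emit:
move_arm:
  motion:
    - [[-0.3,0,0],[0,0,0],-1]
    - [[-0.3,0,0],[0,0,0],-1]
    - [[-0.3,0,0],[0,0,0],-1]
    - [[-0.3,0,0],[0,0,0],-1]
    - [[-0.3,0,0],[0,0,0],-1]
    - [[-0.3,0,0],[0,0,0],-1]
    - [[-0.3,0,0],[0,0,0],-1]
    - [[-0.3,0,0],[0,0,0],-1]
    - [[-0.3,0,0],[0,0,0],-1]

```text
time_s: 9.85
position: [0.5149, 0.188, 0.0514]
tool_rot: [[1.0, -0.018, 0.009], [-0.018, -1.0, -0.004], [0.009, 0.004, -1.0]]
ft_force: [2.6, -0.8, 0.9]
grip_width: 0.0134
```

Emit:
move_arm:
  motion:
    - [[-0.2,0,0],[0,0,0],-1]
    - [[-0.2,0,0],[0,0,0],-1]
    - [[-0.2,0,0],[0,0,0],-1]
    - [[-0.2,0,0],[0,0,0],-1]
    - [[-0.15,0,0],[0,0,0],-1]

```text
time_s: 10.27
position: [0.4968, 0.1882, 0.0517]
tool_rot: [[1.0, -0.018, 0.018], [-0.018, -1.0, -0.004], [0.018, 0.003, -1.0]]
ft_force: [26.5, -0.9, -15.7]
grip_width: 0.0135
```

The left support is at its stop too (26 N). Releasing and rising.

Emit:
move_arm:
  motion:
    - [[0.05,0,0],[0,-0.009,0],-1]
    - [[0,0,0],[0,0,0],1]
    - [[0,0,0],[0,0,0],1]
    - [[0,0,0],[0,0,0],1]
    - [[0,0,0],[0,0,0],1]
    - [[0,0,0],[0,0,0],1]
    - [[0,0,0],[0,0,0],1]

```text
time_s: 10.85
position: [0.4956, 0.1886, 0.0511]
tool_rot: [[1.0, -0.018, -0.004], [-0.018, -1.0, -0.003], [-0.003, 0.003, -1.0]]
ft_force: [-0.4, -0.4, 0.1]
grip_width: 0.0839
```

Emit:
move_arm:
  motion:
    - [[0,0,-0.8],[0,0,0],1]
    - [[0,0,-1],[0,0,0],1]
    - [[0,0,-1],[0,0,0],1]
    - [[0,0,-1],[0,0,0],1]
    - [[0,0,-1],[0,0,0],1]
    - [[0,0,-1],[0,0,0],1]
    - [[0,0,-1],[0,0,0],1]
    - [[0,0,-1],[0,0,0],1]
    - [[0,0,-1],[0,0,0],1]
    - [[0,0,-1],[0,0,0],1]
    - [[0,0,-1],[0,0,0],1]
    - [[0,0,0],[0,0,0],1]

```text
time_s: 11.85
position: [0.4935, 0.1894, 0.2767]
tool_rot: [[1.0, -0.018, -0.009], [-0.018, -1.0, -0.004], [-0.009, 0.004, -1.0]]
ft_force: [0.2, 0.2, -0.1]
grip_width: 0.085
```

```bash
python3 - <<'E'
from h import *
s=readout.observe();print(np.round(s['q'],1))
d=imaging.get_image('top'); cv2.imwrite('pics/top4.png',d['img'])
d=imaging.get_image('wrist'); cv2.imwrite('pics/wrist4.png',d['img'])
E
```

```text
[ 8.2 18.2 72.3 -0.1 90.1 99.2]
```

View pics/top4.png

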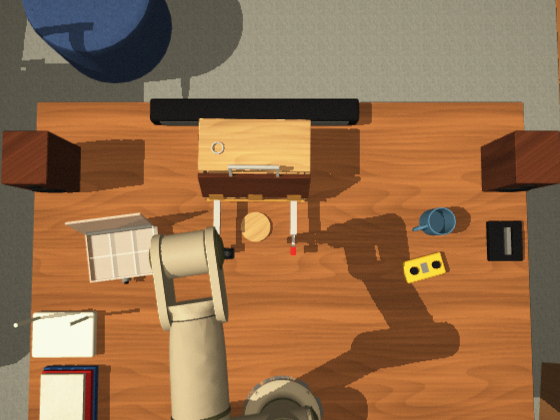

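View pics/wrist4.png

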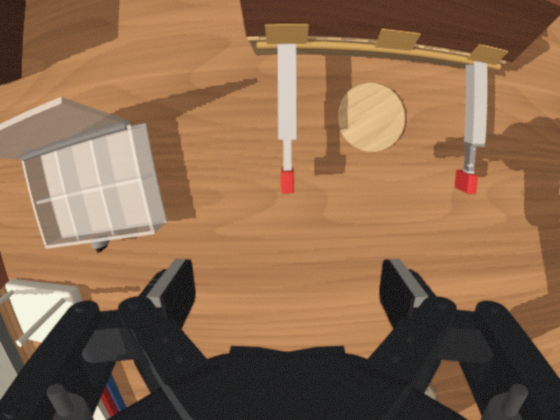

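Both supports are out (pulls at (288,181) and (467,181) in the wrist view, with the tackle box and coaster where they were). Next I'll turn the gripper 90° for the bar.

Emit:
move_arm:
  motion:
    - [[0,0,0],[0,0,-0.058],1]
    - [[0,0,0],[0,0,-0.058],1]
    - [[0,0,0],[0,0,-0.058],1]
    - [[0,0,0],[0,0,-0.058],1]
    - [[0,0,0],[0,0,-0.058],1]
    - [[0,0,0],[0,0,-0.058],1]
    - [[0,0,0],[0,0,-0.058],1]
    - [[0,0,0],[0,0,-0.058],1]
    - [[0,0,0],[0,0,-0.058],1]
    - [[0,0,0],[0,0,-0.058],1]
    - [[0,0,0],[0,0,-0.058],1]
    - [[0,0,0],[0,0,-0.058],1]

```text
time_s: 12.95
position: [0.4858, 0.1883, 0.2543]
tool_rot: [[0.09, 0.995, -0.048], [0.996, -0.091, -0.009], [-0.013, -0.047, -0.999]]
ft_force: [-0.3, 1.1, 0.2]
grip_width: 0.0851
```

Emit:
move_arm:
  motion:
    - [[0,0,0],[0,0,-0.055],1]
    - [[0,0,0],[0,0,0],1]

```text
time_s: 13.12
position: [0.4846, 0.1881, 0.2511]
tool_rot: [[-0.035, 0.998, -0.053], [0.999, 0.035, -0.01], [-0.008, -0.054, -0.999]]
ft_force: [0.5, -0.1, 0.4]
grip_width: 0.0855
```

```bash
cat >> h.py <<'E'
from scipy.spatial.transform import Rotation as Ro
RB=np.array([[.0157,.9999,0],[.9999,-.0157,0],[0,0,-1.]])
def need(p,R=RB):
    s=readout.observe(); Rc=np.array(s['tool_rot'])
    rv=Ro.from_matrix(Rc.T@R).as_rotvec(degrees=True)
    print('t',round(s['time_s'],2),'pos',np.round(s['position'],4),'shift/20mm',np.round(Rc.T@(np.array(p)-s['position'])/.02,2),'rot/120',np.round(rv/120,4),'F',np.round(s['ft_force'],1),'w',round(s['grip_width'],4),'tau',np.round(s['wrist_torque'],2))
E
python3 -c "
from h import *
need((.711,.076,.275))"
```

```text
t 13.12 pos [0.4846 0.1881 0.2511] shift/20mm [-6.01 11.04 -1.74] rot/120 [-0.0256  0.0044  0.0243] F [ 0.5 -0.1  0.4] w 0.0855 tau [ 0.01 -0.03 -0.03]
```

Emit:
move_arm:
  motion:
    - [[0,0,-0.8],[-0.025,0.004,0.024],1]
    - [[0,0,-0.8],[0,0,0],1]
    - [[-0.9,0,-0.2],[0,0,0],1]
    - [[-0.9,0.6,0],[0,0,0],1]
    - [[-0.9,1,0],[0,0,0],1]
    - [[-0.9,1,0],[0,0,0],1]
    - [[-0.9,1,0],[0,0,0],1]
    - [[-0.9,1,0],[0,0,0],1]
    - [[-0.5,1,0],[0,0,0],1]
    - [[0,1,0],[0,0,0],1]

```text
time_s: 13.95
position: [0.6119, 0.0604, 0.2768]
tool_rot: [[0.054, 0.998, -0.019], [0.999, -0.054, -0.001], [-0.002, -0.019, -1.0]]
ft_force: [0.5, -0.1, -0.1]
grip_width: 0.0851
```

```bash
python3 -c "
from h import *
need((.711,.076,.275))"
```

```text
t 13.95 pos [0.6119 0.0604 0.2768] shift/20mm [ 1.05  4.91 -0.01] rot/120 [-0.0089  0.0009 -0.0185] F [ 0.5 -0.1 -0.1] w 0.0851 tau [-0.05 -0.01  0.02]
```

Emit:
move_arm:
  motion:
    - [[0.2,1,0],[-0.009,0,-0.018],1]
    - [[0.25,1,0],[0,0,0],1]
    - [[0.2,1,0],[0,0,0],1]
    - [[0.2,1,0],[0,0,0],1]
    - [[0.1,0.8,0],[0,0,0],1]
    - [[0,0,0],[0,0,0],1]

```text
time_s: 14.45
position: [0.7139, 0.0741, 0.265]
tool_rot: [[0.044, 0.999, -0.014], [0.999, -0.044, -0.001], [-0.002, -0.014, -1.0]]
ft_force: [-0.5, 0.8, 0.1]
grip_width: 0.0855
```

```bash
python3 -c "
from h import *
need((.711,.076,.275))
for n in('wrist','side'):
    d=imaging.get_image(n); cv2.imwrite(f'pics/{n}5.png',d['img'])"
```

```text
t 14.45 pos [0.7139 0.0741 0.265 ] shift/20mm [ 0.09 -0.16 -0.5 ] rot/120 [-0.0066  0.0006 -0.0134] F [-0.5  0.8  0.1] w 0.0855 tau [-0.01  0.05 -0.05]
```

View pics/wrist5.png

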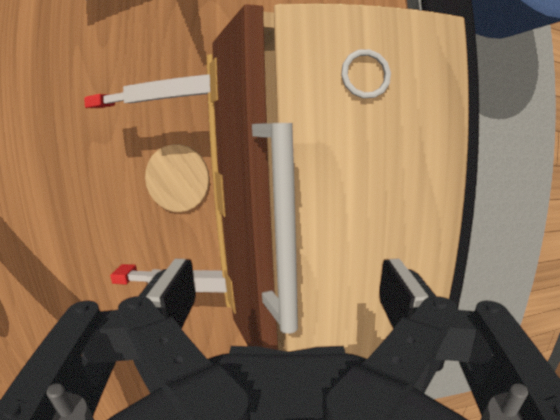

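View pics/side5.png

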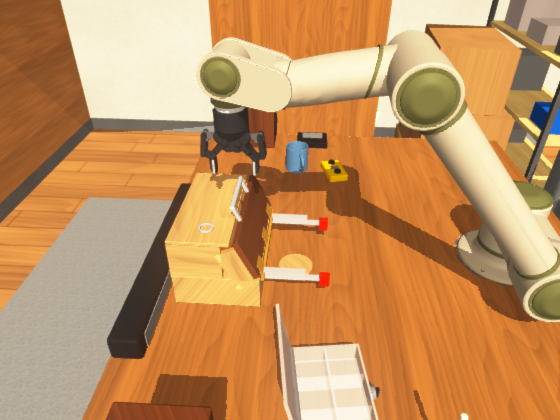

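Between the open jaws the bar is centred at column 285, and the side view shows the gripper straddling it from above. Descending.

Emit:
move_arm:
  motion:
    - [[0.05,-0.1,0.5],[-0.006,0,-0.013],1]
    - [[0,0,0.6],[0,0,0],1]
    - [[0,0,0.6],[0,0,0],1]
    - [[0,0,0.5],[0,0,0],1]
    - [[0,0,0.2],[0,0,0],1]
    - [[0,0,0],[0,0,0],1]

```text
time_s: 15.05
position: [0.705, 0.0751, 0.2173]
tool_rot: [[0.024, 1.0, -0.001], [1.0, -0.024, -0.002], [-0.002, -0.001, -1.0]]
ft_force: [-0.1, -0.4, 0.4]
grip_width: 0.0851
```

```bash
python3 -c "
from h import *
need((.711,.076,.212))"
```

```text
t 15.05 pos [0.705  0.0751 0.2173] shift/20mm [0.05 0.3  0.26] rot/120 [-0.0007  0.0008 -0.0038] F [-0.1 -0.4  0.4] w 0.0851 tau [0.01 0.04 0.07]
```

Emit:
move_arm:
  motion:
    - [[0.05,0.33,0.2],[0,0,-0.004],1]
    - [[0,0,0],[0,0,0],1]
    - [[0,0,0],[0,0,0],-1]
    - [[0,0,0],[0,0,0],-1]
    - [[0,0,0],[0,0,0],-1]
    - [[0,0,0],[0,0,0],-1]
    - [[0,0,0],[0,0,0],-1]
    - [[0,0,0],[0,0,0],-1]
    - [[0,0,0],[0,0,0],-1]
  squeeze: 40

```text
time_s: 15.8
position: [0.7123, 0.0759, 0.2165]
tool_rot: [[0.017, 1.0, 0.004], [1.0, -0.017, -0.002], [-0.002, 0.004, -1.0]]
ft_force: [-0.0, -0.0, -0.3]
grip_width: 0.0101
```

```bash
python3 -c "
from h import *
need((.711,.076,.212))
for n in('wrist','side'):
    d=imaging.get_image(n); cv2.imwrite(f'pics/{n}6.png',d['img'])"
```

```text
t 15.8 pos [0.7123 0.0759 0.2165] shift/20mm [ 0.01 -0.07  0.22] rot/120 [ 0.0017  0.0009 -0.0004] F [-0.  -0.  -0.3] w 0.0101 tau [ 0.   -0.12  0.03]
```

View pics/wrist6.png

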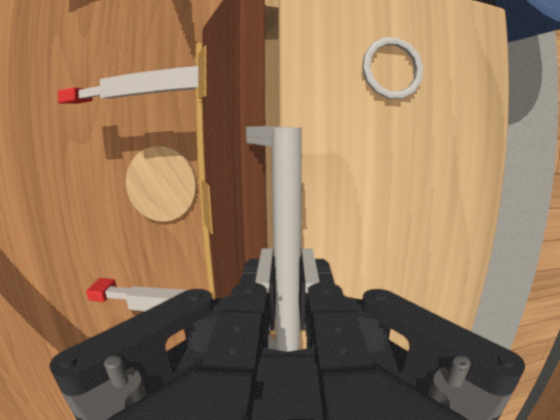

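View pics/side6.png

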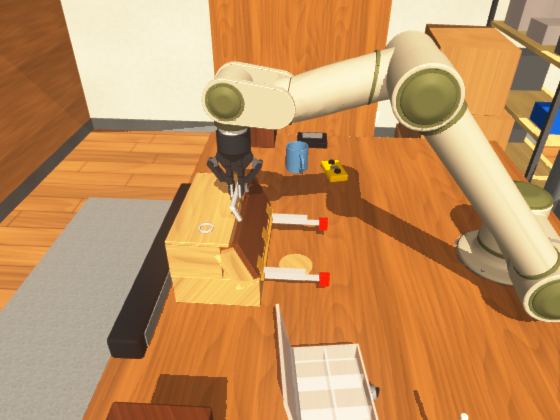

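The bar is between the pads, but only about 10 mm from the tips. I'll re-grip deeper.

Emit:
move_arm:
  motion:
    - [[0,0,0],[0,0,0],0]
    - [[0,0,0],[0,0,0],0]
    - [[0,0,0],[0,0,0],0]
    - [[0,-0.05,0.45],[0,0,0],0]
    - [[0,0,0],[0,0,0],0]
    - [[0,0,0],[0,0,0],-1]
    - [[0,0,0],[0,0,0],-1]
    - [[0,0,0],[0,0,0],-1]
    - [[0,0,0],[0,0,0],-1]
    - [[0,0,0],[0,0,0],-1]
    - [[0,0,0],[0,0,0],-1]
  squeeze: 40

```text
time_s: 16.82
position: [0.711, 0.0759, 0.2059]
tool_rot: [[0.017, 1.0, 0.002], [1.0, -0.017, -0.002], [-0.002, 0.002, -1.0]]
ft_force: [0.1, 0.2, -1.6]
grip_width: 0.0104
```

```bash
python3 -c "
from h import *
need((.711,.076,.208))"
```

```text
t 16.82 pos [0.711  0.0759 0.2059] shift/20mm [ 0.   -0.   -0.11] rot/120 [ 0.0011  0.0008 -0.0004] F [ 0.1  0.2 -1.6] w 0.0104 tau [-0.03 -0.    0.04]
```

```bash
cat >> h.py <<'E'
def arc(n,step,hx=.637,hz=.085,off=.0211):
    s=readout.observe(); p=s['position']; need(p)
    b=np.array([p[0]-hx,p[2]+off-hz]); r=np.hypot(*b); a=np.degrees(np.arctan2(b[0],b[1]))
    print('r',r,'a',a,'flap',np.radians(27.5-a))
    f=lambda a:.1602*np.array([np.sin(np.radians(a)),np.cos(np.radians(a))])
    c=f(a)
    for i in range(n):
        a-=step; d=(f(a)-c)/.02; c=f(a); print(round(a,1),'ty,tz',np.round([d[0],-d[1]],2))
E
python3 -c "
from h import *
arc(10,4)"
```

```text
t 16.82 pos [0.711  0.0759 0.2059] shift/20mm [0. 0. 0.] rot/120 [ 0.0011  0.0008 -0.0004] F [ 0.1  0.2 -1.6] w 0.0104 tau [-0.03 -0.    0.04]
r 0.16012415891653503 a 27.531554841107564 flap -0.0005507358722706443
23.5 ty,tz [-0.5  -0.24]
19.5 ty,tz [-0.52 -0.21]
15.5 ty,tz [-0.53 -0.17]
11.5 ty,tz [-0.54 -0.13]
7.5 ty,tz [-0.55 -0.09]
3.5 ty,tz [-0.56 -0.05]
-0.5 ty,tz [-0.56 -0.01]
-4.5 ty,tz [-0.56  0.02]
-8.5 ty,tz [-0.56  0.06]
-12.5 ty,tz [-0.55  0.1 ]
```

Emit:
move_arm:
  motion:
    - [[0,-0.5,-0.24],[0,0,0],-1]
    - [[0,-0.52,-0.21],[0,0,0],-1]
    - [[0,-0.53,-0.17],[0,0,0],-1]
    - [[0,-0.54,-0.13],[0,0,0],-1]
    - [[0,-0.55,-0.09],[0,0,0],-1]

```text
time_s: 17.23
position: [0.6607, 0.0765, 0.2233]
tool_rot: [[0.017, 1.0, 0.013], [1.0, -0.017, -0.002], [-0.001, 0.013, -1.0]]
ft_force: [2.3, -0.3, -1.2]
grip_width: 0.0103
```

```bash
python3 -c "
from h import *
arc(8,4)"
```

```text
t 17.23 pos [0.6607 0.0765 0.2233] shift/20mm [0. 0. 0.] rot/120 [ 0.0064  0.0007 -0.0005] F [ 2.3 -0.3 -1.2] w 0.0103 tau [-0.01 -0.51  0.03]
r 0.16113508145068686 a 8.459465860304684 flap 0.33232001207606926
4.5 ty,tz [-0.56 -0.06]
0.5 ty,tz [-0.56 -0.02]
-3.5 ty,tz [-0.56  0.02]
-7.5 ty,tz [-0.56  0.05]
-11.5 ty,tz [-0.55  0.09]
-15.5 ty,tz [-0.54  0.13]
-19.5 ty,tz [-0.53  0.17]
-23.5 ty,tz [-0.52  0.21]
```

Forces are tiny and the radius matches. Continuing with small rotation corrections.

Emit:
move_arm:
  motion:
    - [[0,-0.56,-0.05],[0.005,0,0],-1]
    - [[0,-0.56,-0.01],[0.001,0,0],-1]
    - [[0,-0.56,0.03],[0.001,0,0],-1]
    - [[0,-0.56,0.07],[0.001,0,0],-1]
    - [[0,-0.55,0.1],[0.001,0,0],-1]
    - [[0,-0.54,0.14],[0.001,0,0],-1]
    - [[0,-0.53,0.18],[0.001,0,0],-1]

```text
time_s: 17.82
position: [0.5842, 0.0775, 0.218]
tool_rot: [[0.017, 1.0, 0.009], [1.0, -0.017, -0.002], [-0.002, 0.009, -1.0]]
ft_force: [3.0, -0.7, -2.4]
grip_width: 0.0104
```

```bash
python3 -c "
from h import *
arc(7,4)"
```

```text
t 17.82 pos [0.5842 0.0775 0.218 ] shift/20mm [0. 0. 0.] rot/120 [ 0.0041  0.001  -0.0005] F [ 3.  -0.7 -2.4] w 0.0104 tau [-0.01 -0.68  0.03]
r 0.16293502604847582 a -18.921047806487202 flap 0.8102001264488932
-22.9 ty,tz [-0.52  0.2 ]
-26.9 ty,tz [-0.51  0.24]
-30.9 ty,tz [-0.49  0.27]
-34.9 ty,tz [-0.47  0.3 ]
-38.9 ty,tz [-0.45  0.34]
-42.9 ty,tz [-0.42  0.37]
-46.9 ty,tz [-0.4   0.39]
```

Emit:
move_arm:
  motion:
    - [[0,-0.5,0.24],[0.003,0,0],-1]
    - [[0,-0.5,0.27],[0.001,0,0],-1]
    - [[0,-0.48,0.29],[0.001,0,0],-1]
    - [[0,-0.46,0.32],[0.001,0,0],-1]
    - [[0,-0.45,0.35],[0.001,0,0],-1]
    - [[0,-0.42,0.38],[0.001,0,0],-1]

```text
time_s: 18.32
position: [0.5286, 0.0781, 0.1839]
tool_rot: [[0.017, 1.0, 0.007], [1.0, -0.017, -0.003], [-0.003, 0.007, -1.0]]
ft_force: [-3.8, -0.2, 3.6]
grip_width: 0.0104
```

```bash
python3 -c "
from h import *
arc(7,4)
d=imaging.get_image('side'); cv2.imwrite('pics/side7.png',d['img'])"
```

```text
t 18.32 pos [0.5286 0.0781 0.1839] shift/20mm [0. 0. 0.] rot/120 [ 0.0034  0.0014 -0.0004] F [-3.8 -0.2  3.6] w 0.0104 tau [-0.05  0.13  0.02]
r 0.1617018141399793 a -42.092961787795154 flap 1.214626319411625
-46.1 ty,tz [-0.4   0.39]
-50.1 ty,tz [-0.37  0.42]
-54.1 ty,tz [-0.34  0.44]
-58.1 ty,tz [-0.31  0.46]
-62.1 ty,tz [-0.28  0.48]
-66.1 ty,tz [-0.24  0.5 ]
-70.1 ty,tz [-0.21  0.52]
```

View pics/side7.png

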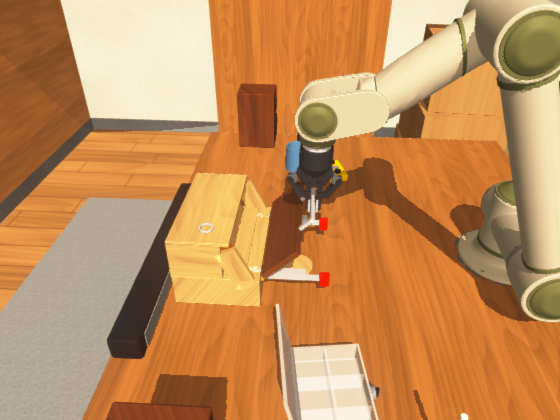

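The side view shows the flap about halfway down, the bar held at (312,222), and nothing else touched. Continuing.

Emit:
move_arm:
  motion:
    - [[0,-0.4,0.39],[0.003,0,0],-1]
    - [[0,-0.37,0.42],[0.001,0,0],-1]
    - [[0,-0.34,0.44],[0.001,0,0],-1]
    - [[0,-0.31,0.46],[0.001,0,0],-1]
    - [[0,-0.28,0.48],[0.001,0,0],-1]

```text
time_s: 18.78
position: [0.4966, 0.0785, 0.1411]
tool_rot: [[0.017, 1.0, 0.003], [1.0, -0.017, -0.003], [-0.003, 0.003, -1.0]]
ft_force: [1.1, 0.7, 2.0]
grip_width: 0.0102
```

```bash
python3 -c "
from h import *
arc(10,3)"
```

```text
t 18.78 pos [0.4966 0.0785 0.1411] shift/20mm [0. 0. 0.] rot/120 [ 0.0014  0.0015 -0.0004] F [1.1 0.7 2. ] w 0.0102 tau [ 0.09 -0.48  0.02]
r 0.1602019329638985 a -61.185927365518246 flap 1.547861432712834
-64.2 ty,tz [-0.19  0.37]
-67.2 ty,tz [-0.17  0.38]
-70.2 ty,tz [-0.15  0.39]
-73.2 ty,tz [-0.13  0.4 ]
-76.2 ty,tz [-0.11  0.4 ]
-79.2 ty,tz [-0.09  0.41]
-82.2 ty,tz [-0.07  0.41]
-85.2 ty,tz [-0.05  0.42]
-88.2 ty,tz [-0.02  0.42]
-91.2 ty,tz [-0.    0.42]
```

Emit:
move_arm:
  motion:
    - [[0,-0.19,0.37],[0.001,0,0],-1]
    - [[0,-0.17,0.38],[0.001,0,0],-1]
    - [[0,-0.15,0.39],[0,0,0],-1]
    - [[0,-0.13,0.4],[0,0,0],-1]
    - [[0,-0.11,0.4],[0,0,0],-1]
    - [[0,-0.08,0.35],[0,0,0],-1]

```text
time_s: 19.28
position: [0.4808, 0.0787, 0.0939]
tool_rot: [[0.017, 1.0, 0.002], [1.0, -0.017, -0.003], [-0.003, 0.003, -1.0]]
ft_force: [1.3, -0.0, 0.9]
grip_width: 0.0108
```

```bash
python3 -c "
from h import *
arc(5,2)"
```

```text
t 19.28 pos [0.4808 0.0787 0.0939] shift/20mm [0. 0. 0.] rot/120 [ 0.0012  0.0015 -0.0004] F [ 1.3 -0.   0.9] w 0.0108 tau [ 0.09 -0.34  0.03]
r 0.1590813895977839 a -79.13697157620562 flap 1.8611662583603954
-81.1 ty,tz [-0.05  0.28]
-83.1 ty,tz [-0.04  0.28]
-85.1 ty,tz [-0.03  0.28]
-87.1 ty,tz [-0.02  0.28]
-89.1 ty,tz [-0.01  0.28]
```

Emit:
move_arm:
  motion:
    - [[0,-0.05,0.28],[0,0,0],-1]
    - [[0,-0.04,0.28],[0,0,0],-1]
    - [[0,-0.02,0.22],[0,0,0],-1]
    - [[0,-0.01,0.18],[0,0,0],-1]

```text
time_s: 19.62
position: [0.4786, 0.0787, 0.0726]
tool_rot: [[0.017, 1.0, 0.002], [1.0, -0.017, -0.003], [-0.003, 0.002, -1.0]]
ft_force: [-0.4, 0.4, 4.1]
grip_width: 0.0102
```

```bash
python3 -c "
from h import *
arc(3,1)"
```

```text
t 19.62 pos [0.4786 0.0787 0.0726] shift/20mm [0. 0. 0.] rot/120 [ 0.0012  0.0014 -0.0005] F [-0.4  0.4  4.1] w 0.0102 tau [ 0.03 -0.29  0.05]
r 0.1586350524990393 a -86.85797935414739 flap 1.9959232656575705
-87.9 ty,tz [-0.01  0.14]
-88.9 ty,tz [-0.    0.14]
-89.9 ty,tz [-0.    0.14]
```

Emit:
move_arm:
  motion:
    - [[0,0,0.12],[0,0,0],-1]
    - [[0,0,0.12],[0,0,0],-1]
    - [[0,0,0.05],[0,0,0],-1]

```text
time_s: 19.87
position: [0.4786, 0.0787, 0.0721]
tool_rot: [[0.016, 1.0, 0.005], [1.0, -0.016, -0.004], [-0.004, 0.005, -1.0]]
ft_force: [-4.1, -0.0, 8.4]
grip_width: 0.0103
```

```bash
python3 -c "
from h import *
arc(1,1)
for n in('wrist','side'):
    d=imaging.get_image(n); cv2.imwrite(f'pics/{n}8.png',d['img'])"
```

```text
t 19.87 pos [0.4786 0.0787 0.0721] shift/20mm [0. 0. 0.] rot/120 [0.0024 0.0019 0.0001] F [-4.1 -0.   8.4] w 0.0103 tau [-0.05  0.67 -0.03]
r 0.1585974069704518 a -87.02983958282108 flap 1.9989227925011568
-88.0 ty,tz [-0.01  0.14]
```

View pics/wrist8.png

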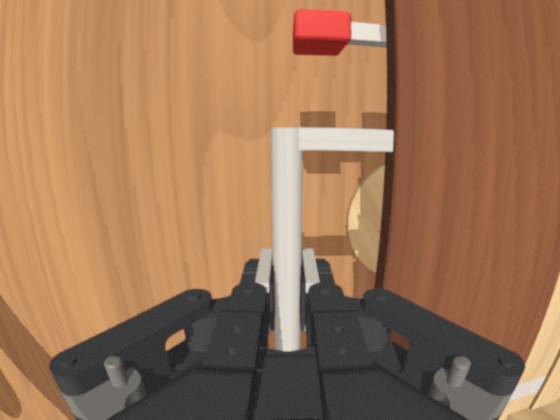

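View pics/side8.png

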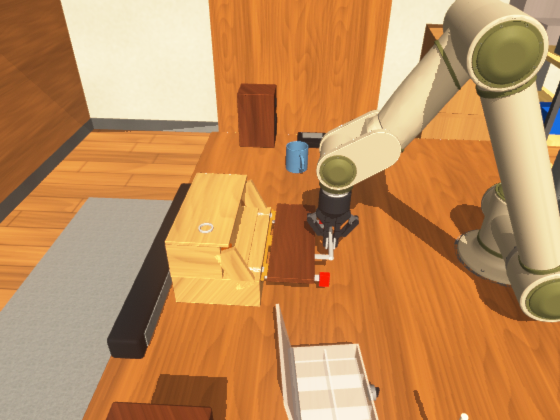

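The flap lies level on the supports and has stopped moving, with 8 N upward on the gripper. I'll open only part way, because the rear finger sits in the 34 mm slot, then rise straight up.

Emit:
move_arm:
  motion:
    - [[0,0,-0.03],[0,0,0],-1]
    - [[0,0,0],[0,0,0],-0.35]
    - [[0,0,0],[0,0,0],-0.35]
    - [[0,0,0],[0,0,0],-0.35]
    - [[0,0,0],[0,0,0],-0.35]
    - [[0,0,0],[0,0,0],-0.35]

```text
time_s: 20.47
position: [0.4786, 0.0786, 0.0726]
tool_rot: [[0.016, 1.0, 0.005], [1.0, -0.016, -0.004], [-0.004, 0.005, -1.0]]
ft_force: [0.2, -0.2, -0.8]
grip_width: 0.0274
```

```bash
python3 -c "
from h import *
arc(1,1)
for n in('wrist',):
    d=imaging.get_image(n); cv2.imwrite(f'pics/{n}9.png',d['img'])"
```

```text
t 20.47 pos [0.4786 0.0786 0.0726] shift/20mm [0. 0. 0.] rot/120 [ 0.0024  0.002  -0.0001] F [ 0.2 -0.2 -0.8] w 0.0274 tau [0.01 0.02 0.01]
r 0.15859073726065098 a -86.85753968933773 flap 1.9959155920590368
-87.9 ty,tz [-0.01  0.14]
```

View pics/wrist9.png

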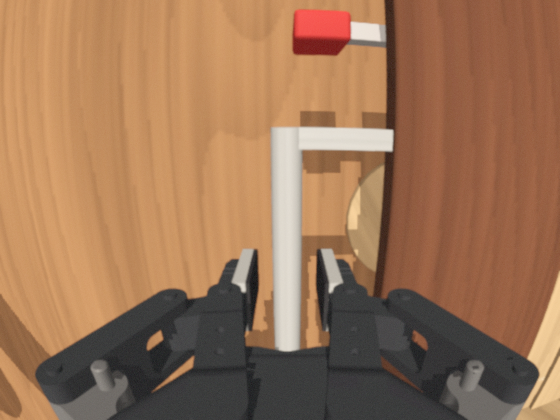

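The jaws are clear on both sides of the bar and the flap stayed put. Rising straight up.

Emit:
move_arm:
  motion:
    - [[0,0,-0.3],[0,0,0],-0.35]
    - [[0,0,-0.6],[0,0,0],-0.35]
    - [[0,0,-0.8],[0,0,0],-0.35]
    - [[0,0,-1],[0,0,0],-0.35]
    - [[0,0,-1],[0,0,0],-0.35]
    - [[0,0,-1],[0,0,0],-0.35]
    - [[0,0,-1],[0,0,0],-0.35]
    - [[0,-1,-1],[0,0,0],-0.35]
    - [[0,-1,-1],[0,0,0],-0.35]
    - [[0,-1,0],[0,0,0],-0.35]
    - [[0,-1,0],[0,0,0],-0.35]
    - [[0,0,0],[0,0,0],-0.35]

```text
time_s: 21.52
position: [0.3945, 0.0805, 0.2374]
tool_rot: [[0.016, 1.0, 0.005], [1.0, -0.016, -0.004], [-0.004, 0.005, -1.0]]
ft_force: [0.3, -0.5, 0.2]
grip_width: 0.0278
```

```bash
python3 -c "
from h import *
need((0.4,.08,.2))
for n in('top','side'):
    d=imaging.get_image(n); cv2.imwrite(f'pics/{n}10.png',d['img'])"
```

```text
t 21.52 pos [0.3945 0.0805 0.2374] shift/20mm [-0.01  0.27  1.87] rot/120 [ 0.0022  0.002  -0.0002] F [ 0.3 -0.5  0.2] w 0.0278 tau [-0.01 -0.    0.05]
```

View pics/top10.png

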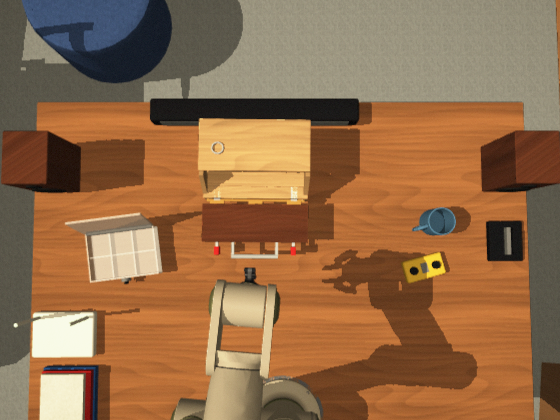

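View pics/side10.png

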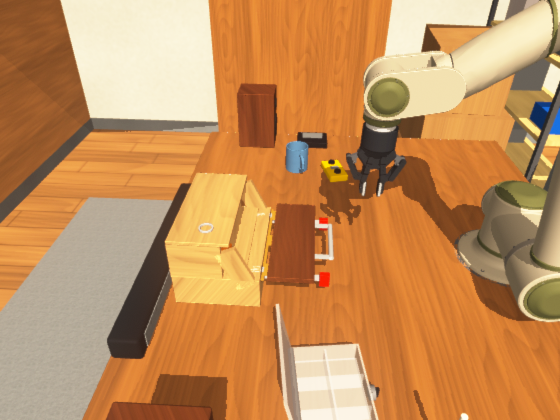

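The top view shows the flap down on both supports, with the pulls at (217,250) and (293,251) and the bystanders apparently unmoved. One last numeric check.

```bash
python3 - <<'E'
from h import *
T=imaging.get_image('top');S=imaging.get_image('side')
for (st,c) in red(T)[:2]: p=onz(T,*c,.081); print(st,c,p.round(4),'out',round((.637-.056-p[0])*1,3))
# bar ends: top, side
g=lambda d,x0,y0,x1,y1:cv2.imwrite('pics/c%d.png'%x0,cv2.resize(d['img'][y0:y1,x0:x1],None,fx=8,fy=8,interpolation=cv2.INTER_CUBIC))
g(T,205,195,300,265);g(S,262,200,340,272+18)
a=cv2.imread('pics/top0.png').astype(int);b=T['img'].astype(int);df=np.abs(a-b).max(2)>60
for n,(x,y,w,h) in dict(mug=(415,205,45,35),ctrl=(402,252,44,32),box=(65,210,98,75),ring=(208,138,22,20)).items(): print(n,df[y:y+h,x:x+w].mean().round(3))
E
```

```text
[214, 247, 5, 8, 36] [216.0, 250.11] [0.4947 0.1886 0.081 ] out 0.086
[291, 247, 5, 8, 35] [292.89, 250.8] [ 0.4918 -0.0308  0.081 ] out 0.089
mug 0.0
ctrl 0.478
box 0.0
ring 0.0
```

View pics/c262.png

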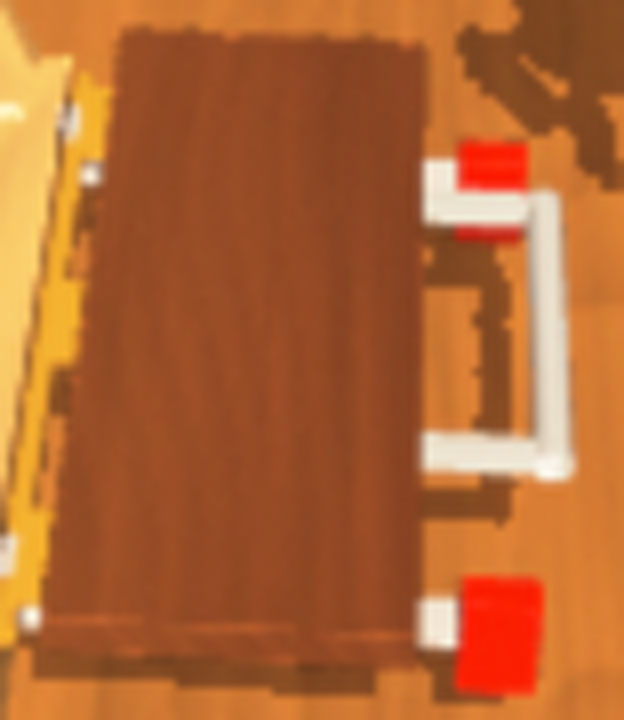

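View pics/c205.png

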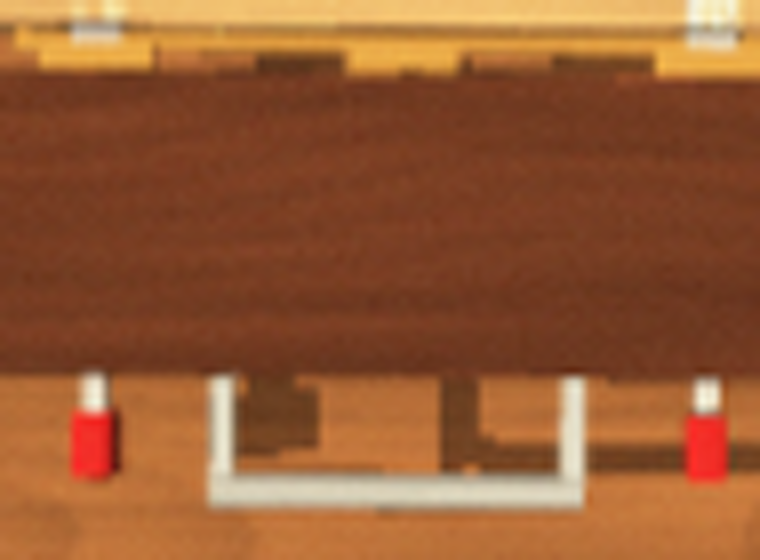

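```bash
python3 - <<'E'
from h import *
def yc(im):
    h=cv2.cvtColor(im,cv2.COLOR_BGR2HSV)[240:295,395:455]; m=(abs(h[...,0].astype(int)-28)<5)&(h[...,1]>200)
    ys,xs=np.nonzero(m); return xs.min(),xs.max(),ys.min(),ys.max(),m.sum()
print(yc(cv2.imread('pics/top0.png')),yc(imaging.get_image('top')['img']))
print(job.close_job())
E
```

```text
Traceback (most recent call last):
ValueError: zero-size array to reduction operation minimum which has no identity
```

```bash
python3 - <<'E'
from h import *
def yc(im):
    i=im[240:295,395:455].astype(int); m=(i[...,1]-i[...,0]>90)&(i[...,1]>0.8*i[...,2])
    ys,xs=np.nonzero(m); return (m.sum(),)+((xs.min(),xs.max(),ys.min(),ys.max()) if m.any() else ())
print(yc(cv2.imread('pics/top0.png')),yc(imaging.get_image('top')['img']))
print(job.close_job())
E
```

```text
(np.int64(563), np.int64(8), np.int64(49), np.int64(13), np.int64(42)) (np.int64(244), np.int64(30), np.int64(49), np.int64(13), np.int64(37))
the job is handed in; nothing more can be done
None
```

The organiser is open. I pulled both supports out by their red pulls, right then left, then lowered the flap by its bar without letting go until it lay on both supports. I then released it, backed the arm clear and handed the job in at about 21.6 s.

- **Supports:** each reached its stop, with the pull force jumping to 31 N on the right and 26 N on the left. The last top view puts both about 87 mm out, against 90 mm nominal. The 2–3 mm gap is about what the calibration allows, and I relied on the felt stops.
- **Flap:** the gripper position put it at about 2.0 rad (level is 2.01). It stopped there with 8 N under the bar and stayed put on release. The only wrist forces I read above 10 N were those at the support stops.
- **Other things:** the mug, tackle box and key ring show no change in the top view. I compared the coaster only by eye before the flap covered it, and never checked the cartridges; the arm did not go near them.
- **Check that disagreed:** the controller failed the picture comparison (48% of pixels changed, visible yellow down from 563 to 244 px). The arm's shadow lies across it. Its unshaded edges are at the same pixels as before and the arm never went near it, so I judge it unmoved.

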